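# Test a charger board in the toggle-clamp probe nest and set it out on the sloping tray

### The arm

A 7-joint arm with a two-finger parallel gripper is mounted at the origin on the work surface. World frame = base frame: x ahead of the robot, y to its left, z up, the work surface at z = 0. Lengths are in m, angles in rad, forces in N, time in s.
With the tool pointing down it reaches from about 0.425 to 0.925 m from the base axis. Payload 6.8 kg.
Tool frame: the origin (TCP) lies at the very end of the fingers, on their centre line; the grasp point (between the pads) lies 19 mm behind it; z points along the fingers, y is the line along which they close (so a half turn about z gives the same grasp; the last joint's range is limited). The gripper opens to 85 mm and grips with 20 to 120 N. Pads are 22 mm wide; open, the fingers measure 114 mm over their backs; the gripper's body (76 mm by 85 mm) begins 54 mm behind the grasp point. The pads swing forward as they close: fully open they stand 13 mm farther back than shut.
Start: joints at [1.198, 0.477, 0.022, 1.555, -0.011, 1.109, -0.083], TCP at [0.177, -0.651, 0.231] pointing down, gripper open.
Joint ranges: [-2.96, 2.96], [-0.34, 2.1], [-1.41, 1.46], [0.24, 2.44], [-1.37, 4.51], [0.17, 1.92], [-2.96, 2.96]. Speed limits (rad/s): [2.39, 2.39, 3.14, 3.14, 3.14, 3.14, 3.14].

### API

Orientations are given as a rotation vector (axis times angle).
In Python, from bench import r gives the robot as it stands. The module is installed in compiled form; this text tells all that it offers.
- The arm moves only by the tool servo_tool, never from a script. Its argument "commands" is a list of rows, each a list of 7 numbers: the turn, a rotation vector about the world's x, y, z in degrees, then the shift along the world's x, y, z in mm, then the closure, from 0 (fully open) to 1 (shut). A call has 1 to 5 rows; each row is the pose to reach, as a shift and turn from the pose commanded when the call began; what a row does not reach only later rows make up. A row lasts 1/12 s, in which the tool goes at most 41.7 mm and 7.16 degrees, less where a joint would pass 70% of its speed; a pose out of reach is approached as far as the arm can. A call with a gripper value outside its range is refused whole. The fingers move at their own pace and stop on an object; "force" is the grip in N (left out, the last holds). Time passes only in rows, so rows that repeat a pose let the fingers close. It gives the time, the measured TCP pose, the force, the opening and the grip force at its end, in the units of the state.
- r.get_obs(): the state, without advancing time (a new reading comes with each control period).
- r.grab_frame(name): name is "side" or "top"; returns (picture, depth): 420x560x3 uint8, blue, green, red; 420x560 float32, m along the optical axis (not along the pixel's ray), 0 where there is no reading.
- r.camera_info(name): a dict with "vertical_fov" (degrees; the focal length in pixels is half the picture's height over the tangent of half this angle, whatever the lens; pixels are square), "cx", "cy" (the principal point, pixels), "D" ([k1, k2, p1, p2, k3] as OpenCV has them; the pictures are not rectified), "cam_to_world" (4x4, takes a point from camera to world coordinates). Camera axes: x right, y up, looking along -z (the intrinsics and any distortion apply to the point x, -y, -z); pixel columns grow to the right and rows downward; lengths in m; the calibration is good to about 2 mm. A picture is of the moment at which its call begins. camera_info takes no time and is no camera call.
- r.hand_in(): hands the job in; it is judged then, once.
The state is a dict: "clock": time; "joints": joint angles; "qvel": joint speeds; "tau": joint torques, N m; "tcp_pos": TCP position; "orientation": TCP orientation; "contact_force": force on the tool from outside, world axes, zero at the start; "moment": the same for the moment, N m; "grip_width": finger opening in m; "gripper_force": force on a finger pad.
Only numpy, scipy, OpenCV 4.12 (cv2) and the standard library are available. Lean on these libraries where they do the work, as an engineer would, in place of code of your own. Each camera call takes 0.05 s, during which the arm holds its last target. There are 200 camera calls.

### The job

Test the charger board that lies in the probe nest: swing the toggle clamp down until it locks over centre and holds the board pressed on the spring probes by itself, take your hand off the fixture, give the tester two seconds, then swing the clamp back fully open and leave it open. Then lift the board out and lay it on the sloping tray beside the board already tested: flat on the deck, the same way round and with its end at the lip, without disturbing the tested board or the other things on the bench.

Things in the scene. Friction and masses are not known exactly. Their poses are not given: they have to be found in the camera images.
- fixture: Test fixture, bolted down: aluminium plate 210 x 140 x 12 mm, grey nest on its near half, steel toggle clamp on its far half. Origin: centre of the plate's underside; x from nest to clamp, y along the clamp's hinge axes, z up. Nest pocket 103 x 73 mm, centred 40 mm to -x of the origin; walls 6 mm thick, tops 31 mm above the bench. Clamp cheeks 62 mm above the bench.
- clamp_handle (a joint): Handle angle (rad) about the fixture's y: 0 = locked on its stop, handle upright; 0.06 dead centre; 0.98 fully open on its other stop, leaning 56 degrees to the fixture's +x (the start). A link makes it carry the clamping arm: upright = arm down. Light (under 1 N at the grip), up to about 5 N just before dead centre. Locked, the probe springs keep it shut; open, its weight keeps it open.
- handle_pivot (a point): The handle's pivot, fixed in the fixture: 34 mm to +x of its origin, on its middle plane, 36 mm above the bench.
- handle_grip (a point): Middle of the handle's sleeve, on its axis, 100 mm from the pivot: round, black, 15 mm diameter, 60 to 130 mm from the pivot. Its z runs along the handle from the pivot. Open: 92 mm above the bench, 117 mm to +x of the fixture's origin; locked: 136 and 34 mm. Pinch it lightly along the hinge axis: it must turn between the pads and lags up to 0.15 rad; lean the tool with it and check the joint.
- clamp_arm (a joint): Angle of the clamping arm (rad) about its pivot (48 mm to +x of the fixture's origin, 56 mm above the bench): near 0 (0.02 to 0.05) when it presses the board, bar level; 1.74 fully open, when the bar stands up leaning 10 degrees to +x, its top 125 mm above the bench. A steel U-bar 11 mm high, 12 mm wide.
- clamp_tip (a point): Centre of the underside of the black rubber tip, 14 mm in diameter, on the spindle at the end of the clamping arm, 58 mm from the arm's pivot. Locked, it presses the board 30 mm to +x of the board's centre.
- probes (a joint): How far the spring probes under the board are pressed in (m): 0 with the board just lying on them (board's underside 28 mm above the bench), about 0.003 when the clamp is locked on the board.
- board: Charger board, loose, about 120 g: circuit board 100 x 70 x 2 mm. Origin: centre of its underside; x along its length, z out of its component side. It starts in the nest on the probes, its x and y along the fixture's. Best lifted by its transformer. Other parts: two small capacitors at its -x edge (tops 15 mm above the underside), terminal block and relay at its +x edge (12 mm).
- transformer (a point): Centre of the top of the board's transformer, a block 26 mm along the board's x, 30 mm along y, its top 26 mm above the board's underside; 16 mm to -x of the board's centre. The board beside it in y is clear.
- board_edge (a point): Middle of the board's +x edge (the end with the terminal block, 50 mm from the board's centre), at its underside. This end goes to the lip of the tray.
- tray: Stand of the sloping tray, fixed. Origin: on the bench below the middle of the tray; x points down the slope (horizontally), away from the robot, z up. The tray's high side, nearest the robot, is about 110 mm above the bench.
- tray_deck: Deck of the sloping tray, fixed: sheet aluminium with a thin black mat, inside 298 mm wide, 146 mm along the slope, falling away from the robot at 30 degrees. Origin: on the surface at the inner foot of the lip (lower edge), mid-width, 28 mm above the bench; x down the slope (the deck lies on its -x side), y along the lip, z square out of the deck. Lip and side walls (y = +-149 mm) 12 mm high.
- done_board: The board already tested, loose, same as the first: flat on the deck with its terminal-block end at the lip (its x down the slope), its centre anywhere up to 100 mm to either side of mid-width; on one side at least there is room (114 mm or more) for the other. Leave it. Origin and axes as for the board.
- spool: Bystander: spool of solder, 60 mm diameter, 40 mm high, standing on the bench before the robot. Origin: centre of its underside.
- tin: Bystander: steel tin, 57 mm diameter, 46 mm high, at the back. Origin: centre of its underside.
- jar: Bystander: amber glass jar with a white lid, 52 mm diameter, 60 mm high, at the back. Origin: centre of its underside.
There are look-alikes about, which are no part of the job. What is shaped like the board but pink or yellow is not meant.

How it is judged:
On the way, in this order (a step that is already met when the one before it is completed fails the run):
1. the clamp is locked past dead centre, the board pressed onto the probes and the fingers off the fixture, for 1.5 s (value of joint clamp_handle below 0.04 rad and value of joint probes above 0.0018 m and contact force between the fingers and fixture below 0.3 N), for 1.5 s.
2. the clamp is swung fully back (value of joint clamp_handle above 0.88 rad), for 0.2 s.
At the end, for the whole second after the job is handed in: The board lies at rest on the tray's deck, flat (underside within 4 mm of the surface and 5 degrees of it), its terminal-block end within 15 mm of the lip, its length up the slope within 11 degrees, between the side walls and beside the tested board; the clamp stands open (handle above 0.85 rad) (value of joint clamp_handle above 0.85 rad and x of board_edge in the frame of tray_deck between -0.015 and 0.004 m and y of board in the frame of tray_deck between -0.12 and 0.12 m and z of board in the frame of tray_deck between -0.004 and 0.004 m and angle between the z axis of board and the z axis of tray_deck, either way round below 0.08 rad and angle between the x axis of board and the x axis of tray_deck, either way round below 0.2 rad and linear speed of board below 0.01 m/s and angular speed of board below 0.1 rad/s); the robot touches nothing.
It fails at once if the tested board is shifted by more than 12 mm (distance of done_board from where it was at the start of the episode above 0.012 m).
It fails at once if the spool, the tin or the jar is shifted by more than 20 mm (distance of any of spool, tin, jar from where it was at the start of the episode above 0.02 m).
It also fails if it takes over 72 s, if anything falls off the work surface, if the arm or the gripper's body presses on something with over 40 N, if the wrist force passes 120 N, or if a joint passes its speed limit or range.

## Working session

There is one attempt and no reset: what is moved stays moved. The work goes in short steps, Python scripts to look and compute and a tool call to move; the robot and the scene stay as the last step left them, time stands still between calls to the robot, and variables do not carry over. Pictures are saved under pics/ and viewed, at most 10 in all, crops included, and the job is handed in when it is done.

Besides the shell and the picture viewer there is one more tool, called after "Call:" as name(argument=value, ...) on one line, values as JSON. servo_tool: Moves the arm, as the interface text tells. Its arguments: {"type":"object","properties":{"commands":{"type":"array"},"force":{"type":"number"}},"required":["commands"]}

```bash
mkdir -p pics; cat > h.py <<'E'
import numpy as np, cv2
from bench import r
from scipy.spatial.transform import Rotation as R
def K(n):
    c=r.camera_info(n); f=210/np.tan(np.radians(c["vertical_fov"])/2)
    return np.array([[f,0,c["cx"]],[0,f,c["cy"]],[0,0,1]]),np.array(c["D"],float),np.array(c["cam_to_world"])
def ray(n,uv):
    k,D,T=K(n); p=cv2.undistortPoints(np.array(uv,float).reshape(-1,1,2),k,D).reshape(-1,2)
    return T[:3,3],np.c_[p[:,0],-p[:,1],-np.ones(len(p))]@T[:3,:3].T
def onz(n,uv,z):
    o,d=ray(n,uv); return o+d*((z-o[2])/d[:,2])[:,None]
def cloud(n,dep):
    v,u=np.mgrid[:420,:560]; o,d=ray(n,np.c_[u.ravel(),v.ravel()])
    P=o+d*dep.ravel()[:,None]; P[dep.ravel()==0]=np.nan; return P.reshape(420,560,3)
def proj(n,P):
    k,D,T=K(n); q=(np.atleast_2d(P)-T[:3,3])@T[:3,:3]; q=q*[1,-1,-1]
    return cv2.projectPoints(q,np.zeros(3),np.zeros(3),k,D)[0].reshape(-1,2)
E
python3 - <<'E'
from h import *
for n in("top","side"):
    b,d=r.grab_frame(n); cv2.imwrite(f"pics/{n}0.png",b); np.save(f"{n}0.npy",d); print(n,K(n)[0][0,0],K(n)[2].round(3).tolist(),K(n)[1])
o=r.get_obs(); print(o)
E
```

```text
top 395.9300306910662 [[-0.024, 0.988, -0.153, 0.348], [-0.999, -0.028, -0.024, -0.068], [-0.029, 0.152, 0.988, 1.25], [0.0, 0.0, 0.0, 1.0]] [-0.09565724  0.          0.          0.          0.        ]
side 399.5842993940322 [[-0.991, 0.089, -0.098, 0.442], [-0.132, -0.565, 0.815, 0.734], [0.017, 0.82, 0.572, 0.648], [0.0, 0.0, 0.0, 1.0]] [0.01993165 0.         0.         0.         0.        ]
{'clock': 0.1, 'joints': array([ 1.19789015,  0.47770127,  0.02234967,  1.5563327 , -0.01151397,
        1.10927678, -0.08309877]), 'qvel': array([-1.65381759e-03, -3.06715036e-03,  8.00194143e-04, -2.73955962e-03,
        4.98688101e-04,  2.07716136e-04,  8.21199119e-06]), 'tau': array([ 3.94379589e-03, -5.97764003e+01,  1.61336381e+00, -2.81957996e+01,
        1.27676589e-02,  5.01129936e-03,  1.07250486e-05]), 'tcp_pos': array([ 0.17651798, -0.65097599,  0.23044229]), 'orientation': array([-3.11254890e+00, -4.14550537e-01,  4.92649457e-04]), 'contact_force': array([ 0.09410381, -0.02370838,  0.93866051]), 'moment': array([-0.03287223,  0.03022538, -0.02678445]), 'gripper_force': 0.0, 'grip_width': 0.08545024054261888}
```

View pics/top0.png

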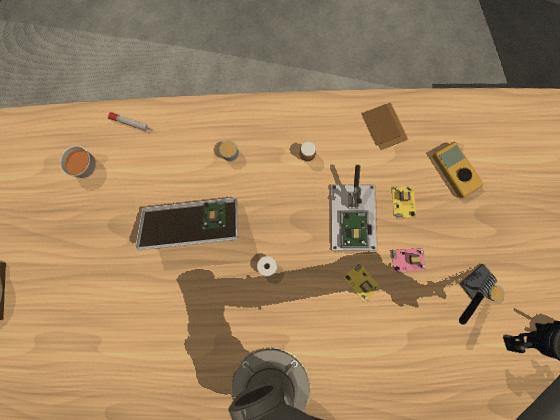

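View pics/side0.png

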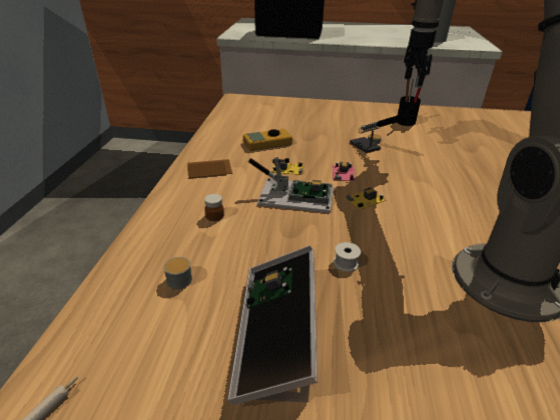

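The top view shows the fixture at about (353,216) with a green board in its nest at (355,229), and the handle sleeve leaning up to (357,172). The tray is at (187,223) with the green tested board at (214,214). Look-alikes are yellow at (403,201), pink at (408,260) and olive-yellow at (361,281). The green board in the nest is the one meant, since it is the only one in the fixture.

```bash
python3 - <<'E'
from h import *
b=cv2.imread("pics/top0.png"); d=np.load("top0.npy"); P=cloud("top",d); hsv=cv2.cvtColor(b,cv2.COLOR_BGR2HSV)
def box(m): 
    return P[m][:, :]
win=np.zeros((420,560),bool); win[150:260,320:385]=1
sat=hsv[...,1]; 
# bench z check
print("bench z",np.nanmedian(P[300:320,420:450,2]),np.nanmedian(P[110:130,260:330,2]))
m=win&(P[...,2]>0.007); 
pl=win&(P[...,2]>0.006)&(P[...,2]<0.10)
def rect(Q,name):
    rc=cv2.minAreaRect(Q[:,:2].astype(np.float32)*1000); print(name,len(Q),[np.round(x,1) for x in rc])
    return rc
# plate + nest
n,l,st,c=cv2.connectedComponentsWithStats((win&(P[...,2]>0.007)&(P[...,2]<0.036)).astype(np.uint8))
i=1+np.argmax(st[1:,4]); rect(P[l==i],"plate")
g=win&(hsv[...,0]>45)&(hsv[...,0]<90)&(sat>70); n,l,st,c=cv2.connectedComponentsWithStats(g.astype(np.uint8)); i=1+np.argmax(st[1:,4])
Q=np.argwhere(l==i)[:,::-1]; W=onz("top",Q,0.03); rect(W,"board ray"); print("med z",np.nanmedian(P[l==i][:,2]))
# handle: high pts
h=win&(P[...,2]>0.066); print("high",[ (x[0],x[1],np.round(P[x[0],x[1]],3).tolist()) for x in np.argwhere(h)][::6])
# tray
w2=np.zeros_like(win); w2[190:255,130:245]=1
dk=w2&(hsv[...,2]<60)&(P[...,2]>0.02)
D=P[dk]; A=np.c_[D[:,:2],np.ones(len(D))]; co=np.linalg.lstsq(A,D[:,2],rcond=None)[0]; print("deck n",len(D),co,np.degrees(np.arctan(np.hypot(*co[:2]))),"az",np.degrees(np.arctan2(-co[1],-co[0])))
tr=w2&(P[...,2]>0.012); n,l,st,c=cv2.connectedComponentsWithStats(tr.astype(np.uint8)); i=1+np.argmax(st[1:,4]); rect(P[l==i],"tray")
Q=P[l==i]; print(cv2.boxPoints(cv2.minAreaRect(Q[:,:2].astype(np.float32)*1000)))
g=w2&(hsv[...,0]>45)&(hsv[...,0]<90)&(sat>70); n,l,st,c=cv2.connectedComponentsWithStats(g.astype(np.uint8)); i=1+np.argmax(st[1:,4]); rect(P[l==i],"done"); print(np.nanmedian(P[l==i],0))
A=cv2.resize(b[145:260,310:430],None,fx=4,fy=4,interpolation=cv2.INTER_CUBIC); B=cv2.resize(b[185:260,125:245],None,fx=4,fy=4,interpolation=cv2.INTER_CUBIC)
cv2.imwrite("pics/crop1.png",np.vstack([A[:, :480],B[:140*2+0]])[:600*2] if 0 else cv2.resize(np.vstack([A,B]),None,fx=.78,fy=.78))
E
```

```text
bench z 7.167893500525935e-05 -0.0003634717308369506
plate 2625 [array([ 517.8, -275.1]), array([141.7, 211.9]), np.float64(88.0)]
board ray 412 [array([ 477.6, -273.3]), array([69.6, 97. ]), np.float64(89.1)]
med z 0.030098443001482567
high [(np.int64(165), np.int64(356), [0.659, -0.276, 0.107]), (np.int64(166), np.int64(357), [0.654, -0.277, 0.114]), (np.int64(167), np.int64(358), [0.651, -0.28, 0.113]), (np.int64(168), np.int64(359), [0.649, -0.284, 0.108]), (np.int64(170), np.int64(355), [0.644, -0.272, 0.104]), (np.int64(171), np.int64(356), [0.641, -0.275, 0.104]), (np.int64(172), np.int64(357), [0.637, -0.277, 0.108]), (np.int64(173), np.int64(358), [0.635, -0.281, 0.103]), (np.int64(174), np.int64(359), [0.633, -0.285, 0.097]), (np.int64(176), np.int64(355), [0.629, -0.273, 0.093]), (np.int64(177), np.int64(356), [0.626, -0.276, 0.092]), (np.int64(178), np.int64(356), [0.622, -0.276, 0.094]), (np.int64(179), np.int64(357), [0.62, -0.279, 0.09]), (np.int64(180), np.int64(358), [0.619, -0.284, 0.081]), (np.int64(182), np.int64(354), [0.614, -0.272, 0.077]), (np.int64(183), np.i
[... 697 characters left out ...]
]), (np.int64(196), np.int64(357), [0.572, -0.28, 0.068]), (np.int64(197), np.int64(359), [0.559, -0.276, 0.122]), (np.int64(199), np.int64(358), [0.553, -0.273, 0.124]), (np.int64(200), np.int64(359), [0.55, -0.275, 0.123]), (np.int64(201), np.int64(360), [0.547, -0.279, 0.121]), (np.int64(202), np.int64(361), [0.545, -0.282, 0.118])]
deck n 2728 [-0.56856118 -0.05171378  0.36338897] 29.722398631952125 az 5.197067461660274
tray 4165 [array([505.6, 237.9]), array([140.2, 304.6]), np.float64(4.9)]
[[422.7552  383.66122]
 [448.73666  80.17421]
 [588.41644  92.13217]
 [562.43494 395.6192 ]]
done 53 [array([497.5, 165. ]), array([55.5, 18.9]), np.float64(67.8)]
[0.49738117 0.16052875 0.0748639 ]
```

View pics/crop1.png

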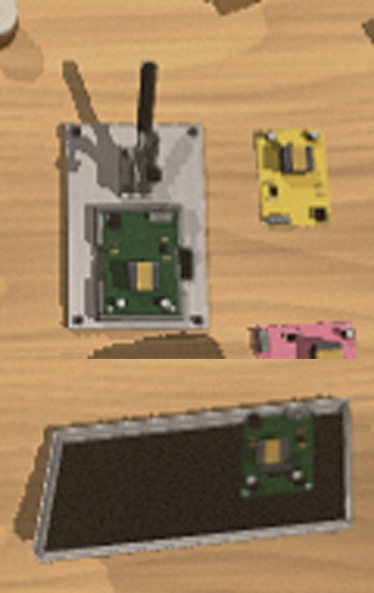

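The crop confirms the green board in the nest, with its transformer and white capacitors towards the robot, and the tested board on the right of the tray, the same way round. The plate size (212 x 142 mm) and handle height match the text. The fixture is at about (0.518,-0.275) with yaw about -1.5°. I'm moving to above the handle.

Call:
servo_tool(commands=[[0,0,-2,30,24,0,0.4],[0,0,-4,60,48,0,0.4],[0,0,-6,90,72,0,0.4],[0,0,-8,125,98,0,0.4],[0,0,-8,160,124,0,0.4]])

```text
clock: 0.52
tcp_pos: [0.3343, -0.5284, 0.2309]
orientation: [-3.135, -0.192, 0.001]
contact_force: [0.4, 0.0, -0.2]
grip_width: 0.0515
gripper_force: 0.0
```

Call:
servo_tool(commands=[[0,0,-2,32,25,0,0.4],[0,0,-4,64,50,0,0.4],[0,0,-6,96,75,0,0.4],[0,0,-8,128,100,0,0.4],[0,0,-8.7,160,124,0,0.4]])

```text
clock: 0.93
tcp_pos: [0.4947, -0.404, 0.231]
orientation: [-3.141, 0.045, 0.001]
contact_force: [-0.2, 0.1, -0.6]
grip_width: 0.0514
gripper_force: 0.0
```

Call:
servo_tool(commands=[[0,0,0,34,25,0,0.4],[0,0,0,68,50,0,0.4],[0,0,0,102,75,0,0.4],[0,0,0,136,100,0,0.4],[0,0,0,170,124,0,0.4]])

```text
clock: 1.35
tcp_pos: [0.663, -0.2813, 0.2308]
orientation: [-3.141, 0.042, 0.001]
contact_force: [-0.0, -0.0, 0.1]
grip_width: 0.0512
gripper_force: 0.0
```

Call:
servo_tool(commands=[[0.1,5,0,0,0,-10,0.4],[0.3,10,0,0,0,-20,0.4],[0.4,15,0,0,0,-30,0.4],[0.5,20,0,0,0,-30,0.4],[0.5,20,0,0,0,-30,0.4]])

```text
clock: 1.77
tcp_pos: [0.6625, -0.2806, 0.1963]
orientation: [-3.085, 0.036, 0.558]
contact_force: [-0.3, 1.8, -1.5]
grip_width: 0.0511
gripper_force: 0.0
```

```bash
cat > st.py <<'E'
from h import *
o=r.get_obs(); M=R.from_rotvec(o["orientation"]).as_matrix()
print(o["clock"],"tcp",o["tcp_pos"].round(4),"z",M[:,2].round(3),"y",M[:,1].round(3),"F",o["contact_force"].round(1),"w",round(o["grip_width"],4),o["gripper_force"],"q",o["joints"].round(2),"graspPt",(o["tcp_pos"]-.019*M[:,2]).round(4))
E
python3 st.py
```

```text
1.7667 tcp [ 0.6625 -0.2806  0.1963] z [-0.35   0.01  -0.937] y [-0.024 -1.    -0.002] F [-0.3  1.8 -1.5] w 0.0511 0.0 q [ 0.28  0.79 -0.02  1.15  0.1   1.56 -1.34] graspPt [ 0.6691 -0.2808  0.2141]
```

Call:
servo_tool(commands=[[0,0,0,-7,0,-22,0.4],[0,0,0,-14,1,-44,0.4],[0,0,0,-20,2,-66,0.4],[0,0,0,-26,2,-88,0.4],[0,0,0,-30,2,-105,0.4]], force=20)

```text
clock: 2.18
tcp_pos: [0.6305, -0.2812, 0.095]
orientation: [-3.09, 0.042, 0.543]
contact_force: [-0.6, -0.7, -0.6]
grip_width: 0.0513
gripper_force: 0.0
```

Call:
servo_tool(commands=[[0,0,0,-2,0,-9,0.4],[0,0,0,-4,0,-17,0.4],[0,0,0,-4,0,-17,0.7],[0,0,0,-4,0,-17,1],[0,0,0,-4,0,-17,1]], force=20)

```text
clock: 2.6
tcp_pos: [0.6289, -0.2786, 0.0805]
orientation: [-3.086, 0.041, 0.541]
contact_force: [-2.7, 17.8, 3.5]
grip_width: 0.0158
gripper_force: 8.2
```

Call:
servo_tool(commands=[[0,0,0,0,0,0,1],[0,0,0,0,0,0,1],[0,0,0,0,0,0,1]])

```text
clock: 2.85
tcp_pos: [0.6289, -0.278, 0.0806]
orientation: [-3.086, 0.039, 0.543]
contact_force: [-1.9, 5.9, 2.0]
grip_width: 0.0141
gripper_force: 21.0
```

```bash
python3 st.py; python3 - <<'E'
from h import *
b,d=r.grab_frame("side"); cv2.imwrite("pics/s1.png",cv2.resize(b[90:220,220:400],None,fx=4,fy=4,interpolation=cv2.INTER_CUBIC))
E
```

```text
2.85 tcp [ 0.6289 -0.278   0.0806] z [-0.341  0.012 -0.94 ] y [-0.026 -1.    -0.003] F [-1.9  5.9  2. ] w 0.0141 20.98784476518631 q [ 0.3   0.83 -0.03  1.34  0.11  1.32 -1.36] graspPt [ 0.6354 -0.2782  0.0985]
```

View pics/s1.png

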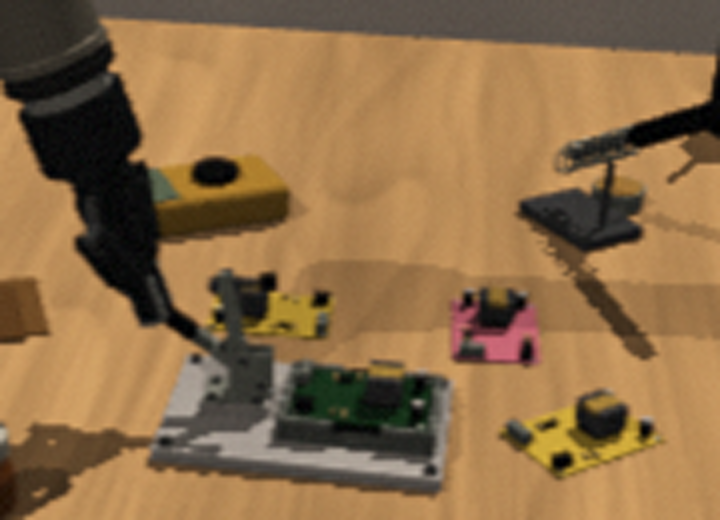

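The side view shows the fingers at (200,340) pinching the handle's sleeve, with the clamp still open and nothing else touched. I'm swinging about the pivot.

Call:
servo_tool(commands=[[-0.1,-5,0,-4.1,0.1,6.5,1],[-0.3,-10,0,-9,0.2,12.5,1],[-0.4,-15,0,-14.2,0.4,18.4,1],[-0.5,-21,0,-21.1,0.5,24.6,1],[-0.7,-28,0,-29.9,0.8,30.9,1]])

```text
clock: 3.32
tcp_pos: [0.5996, -0.277, 0.1113]
orientation: [-3.133, 0.037, -0.229]
contact_force: [0.5, 8.5, -7.8]
grip_width: 0.0148
gripper_force: 20.8
```

Call:
servo_tool(commands=[[-0.1,-4,0,-5.5,0.1,3,1],[-0.2,-7,0,-9.6,0.2,5.1,1],[-0.3,-11,0,-15.5,0.4,7.5,1],[-0.4,-14,0,-19.7,0.5,9.1,1],[-0.4,-14,0,-19.7,0.5,9.1,1]])

```text
clock: 3.73
tcp_pos: [0.5777, -0.2763, 0.1208]
orientation: [3.08, -0.037, 0.604]
contact_force: [0.6, 8.0, -0.9]
grip_width: 0.0141
gripper_force: 21.4
```

Call:
servo_tool(commands=[[-0.1,-4,0,-6,0.1,1.5,1],[-0.2,-7,0,-10.5,0.3,2.7,1],[-0.3,-11,0,-16.7,0.4,3.7,1],[-0.4,-14,0,-21.3,0.5,4.1,1],[-0.4,-14,0,-21.3,0.5,4.1,1]])

```text
clock: 4.15
tcp_pos: [0.5637, -0.2752, 0.1249]
orientation: [-3.005, 0.029, -0.862]
contact_force: [0.3, -5.9, -5.6]
grip_width: 0.0142
gripper_force: 24.0
```

```bash
python3 st.py
```

```text
4.15 tcp [ 0.5637 -0.2752  0.1249] z [ 0.53   0.009 -0.848] y [-0.014 -1.    -0.019] F [ 0.3 -5.9 -5.6] w 0.0142 23.972368240356445 q [ 0.79  0.41 -0.36  2.12 -0.73  0.18 -0.41] graspPt [ 0.5536 -0.2753  0.141 ]
```

Call:
servo_tool(commands=[[0,2,0,-4,0,0,1],[0,4,0,-8,0,0,1],[0,6,0,-11,0,0,1],[0,6,0,-14,0,0,1],[0,6,0,-14,0,0,1]])

```text
clock: 4.57
tcp_pos: [0.5519, -0.2748, 0.1251]
orientation: [-3.048, 0.028, -0.706]
contact_force: [9.3, -8.3, -10.3]
grip_width: 0.0143
gripper_force: 20.7
```

```bash
python3 st.py;  python3 - <<'E'
from h import *
b,d=r.grab_frame("side"); cv2.imwrite("pics/s2.png",cv2.resize(b[100:230,220:370],None,fx=4,fy=4,interpolation=cv2.INTER_CUBIC))
E
```

```text
4.5667 tcp [ 0.5519 -0.2748  0.1251] z [ 0.44   0.009 -0.898] y [-0.015 -1.    -0.017] F [  9.3  -8.3 -10.3] w 0.0143 20.70295661687851 q [ 0.56  0.38 -0.1   2.1  -0.58  0.31 -0.59] graspPt [ 0.5436 -0.275   0.1422]
```

View pics/s2.png

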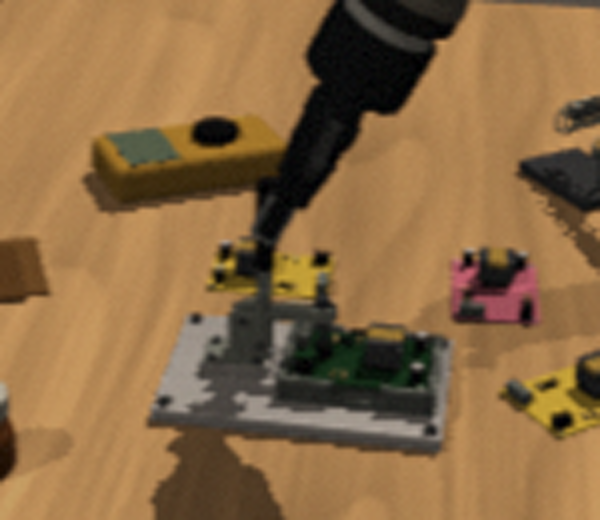

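The side view shows the handle upright at (265,270) and the clamp bar level at (300,312) on the board. I'll press slightly more, release, and back off.

Call:
servo_tool(commands=[[0,0,0,-3,0,0,1],[0,0,0,-4,0,0,1],[0,0,0,-4,0,0,0.4],[0,0,0,-2,0,0,0.4],[0,0,0,0,0,0,0.4]])

```text
clock: 5.03
tcp_pos: [0.5493, -0.2706, 0.1234]
orientation: [-3.042, 0.025, -0.696]
contact_force: [0.3, -0.5, -0.3]
grip_width: 0.0497
gripper_force: 0.0
```

Call:
servo_tool(commands=[[0,0,0,0,0,0,0.4],[0,0,0,-10,0,20,0.4],[0,0,0,-20,0,40,0.4],[0,0,0,-32,0,65,0.4],[0,0,0,-40,0,80,0.4]])

```text
clock: 5.45
tcp_pos: [0.5084, -0.2708, 0.2047]
orientation: [-3.042, 0.026, -0.696]
contact_force: [0.2, -0.1, -0.2]
grip_width: 0.0514
gripper_force: 0.0
```

```bash
python3 st.py;  python3 - <<'E'
from h import *
b,d=r.grab_frame("side"); A=cv2.resize(b[140:220,240:350],None,fx=5,fy=5,interpolation=cv2.INTER_CUBIC); cv2.imwrite("pics/s3.png",A)
P=cloud("side",d); m=np.zeros((420,560),bool); m[140:200,240:340]=1
Q=P[m]; Q=Q[(Q[:,2]>.075)&(Q[:,2]<.175)&(abs(Q[:,1]+.275)<.012)]; Q=Q[np.argsort(Q[:,2])]; print(Q[::max(1,len(Q)//15)].round(3).tolist())
E
```

```text
5.45 tcp [ 0.5084 -0.2708  0.2047] z [ 0.435  0.016 -0.9  ] y [-0.012 -1.    -0.024] F [ 0.2 -0.1 -0.2] w 0.0514 0.0 q [ 0.53  0.2  -0.02  2.11 -0.49  0.49 -0.68] graspPt [ 0.5001 -0.2711  0.2218]
[[0.504, -0.27, 0.075], [0.505, -0.273, 0.077], [0.557, -0.27, 0.084], [0.551, -0.269, 0.091], [0.551, -0.265, 0.1], [0.546, -0.27, 0.107], [0.549, -0.268, 0.115], [0.551, -0.267, 0.121], [0.549, -0.267, 0.128], [0.552, -0.267, 0.134], [0.555, -0.269, 0.139], [0.544, -0.273, 0.144], [0.549, -0.266, 0.15], [0.552, -0.265, 0.156], [0.545, -0.273, 0.162], [0.548, -0.276, 0.167]]
```

View pics/s3.png

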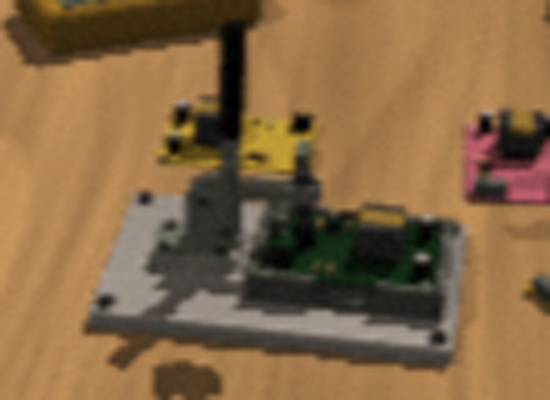

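The handle stands vertical at x≈0.549 at all heights and the bar is level, so it's locked. Now I wait for the tester.

Call:
servo_tool(commands=[[0,0,0,0,0,0,0.4],[0,0,0,0,0,0,0.4],[0,0,0,0,0,0,0.4],[0,0,0,0,0,0,0.4],[0,0,0,0,0,0,0.4]])

```text
clock: 5.92
tcp_pos: [0.5087, -0.2702, 0.2014]
orientation: [-3.042, 0.026, -0.692]
contact_force: [0.1, 0.5, -0.0]
grip_width: 0.0511
gripper_force: 0.0
```

Call:
servo_tool(commands=[[0,0,0,0,0,0,0.4],[0,0,0,0,0,0,0.4],[0,0,0,0,0,0,0.4],[0,0,0,0,0,0,0.4],[0,0,0,0,0,0,0.4]])

```text
clock: 6.33
tcp_pos: [0.5088, -0.2706, 0.2025]
orientation: [-3.042, 0.026, -0.694]
contact_force: [-0.2, -0.6, 0.6]
grip_width: 0.0513
gripper_force: 0.0
```

Call:
servo_tool(commands=[[0,0,0,0,0,0,0.4],[0,0,0,0,0,0,0.4],[0,0,0,0,0,0,0.4],[0,0,0,0,0,0,0.4],[0,0,0,0,0,0,0.4]])

```text
clock: 6.75
tcp_pos: [0.5088, -0.2706, 0.2025]
orientation: [-3.042, 0.026, -0.694]
contact_force: [0.8, -0.4, 0.4]
grip_width: 0.0514
gripper_force: 0.0
```

Call:
servo_tool(commands=[[0,0,0,0,0,0,0.4],[0,0,0,0,0,0,0.4],[0,0,0,0,0,0,0.4],[0,0,0,0,0,0,0.4],[0,0,0,0,0,0,0.4]])

```text
clock: 7.17
tcp_pos: [0.5088, -0.2706, 0.2025]
orientation: [-3.042, 0.026, -0.694]
contact_force: [0.4, -0.7, -0.5]
grip_width: 0.0514
gripper_force: 0.0
```

Call:
servo_tool(commands=[[0,0,0,0,0,0,0.4],[0,0,0,0,0,0,0.4],[0,0,0,0,0,0,0.4],[0,0,0,0,0,0,0.4],[0,0,0,0,0,0,0.4]])

```text
clock: 7.58
tcp_pos: [0.5088, -0.2706, 0.2025]
orientation: [-3.042, 0.026, -0.694]
contact_force: [0.7, -0.3, 0.2]
grip_width: 0.0514
gripper_force: 0.0
```

Call:
servo_tool(commands=[[0,0,0,0,0,0,0.4],[0,0,0,0,0,0,0.4],[0,0,0,0,0,0,0.4],[0,0,0,0,0,0,0.4],[0,0,0,0,0,0,0.4]])

```text
clock: 8.0
tcp_pos: [0.5088, -0.2706, 0.2025]
orientation: [-3.042, 0.026, -0.694]
contact_force: [0.3, -0.8, -0.0]
grip_width: 0.0509
gripper_force: 0.0
```

Call:
servo_tool(commands=[[0,0,0,10,-1,-17,0.4],[0,0,0,20,-2,-34,0.4],[0,0,0,30,-3,-50,0.4],[0,0,0,40,-4,-66,0.4],[0,0,0,48,-4,-80,0.4]])

```text
clock: 8.42
tcp_pos: [0.5574, -0.2746, 0.1216]
orientation: [-3.042, 0.026, -0.694]
contact_force: [-0.0, -0.1, 0.6]
grip_width: 0.0511
gripper_force: 0.0
```

Call:
servo_tool(commands=[[0,0,0,0,0,0,0.4],[0,0,0,0,0,0,1],[0,0,0,0,0,0,1],[0,0,0,0,0,0,1],[0,0,0,0,0,0,1]], force=20)

```text
clock: 8.83
tcp_pos: [0.5567, -0.2749, 0.1236]
orientation: [-3.043, 0.025, -0.696]
contact_force: [-2.2, 1.6, 2.2]
grip_width: 0.0145
gripper_force: 19.7
```

```bash
python3 st.py
```

```text
8.8333 tcp [ 0.5567 -0.2749  0.1236] z [ 0.435  0.016 -0.9  ] y [-0.011 -1.    -0.023] F [-2.2  1.6  2.2] w 0.0145 19.749971330165863 q [ 0.55  0.39 -0.09  2.08 -0.58  0.32 -0.6 ] graspPt [ 0.5485 -0.2752  0.1407]
```

Call:
servo_tool(commands=[[0.1,3.5,0,5.5,-0.1,-0.6,1],[0.2,7,0,10.6,-0.3,-1.3,1],[0.4,14,0,21,-0.5,-4,1],[0.5,21,0,31,-0.8,-7.8,1],[0.7,28,0,40.4,-1,-13,1]])

```text
clock: 9.25
tcp_pos: [0.595, -0.2763, 0.1107]
orientation: [-3.115, 0.039, 0.077]
contact_force: [-5.2, 0.1, -6.2]
grip_width: 0.0148
gripper_force: 19.9
```

Call:
servo_tool(commands=[[0.1,4,0,5.1,-0.1,-3.5,1],[0.2,7,0,8.8,-0.2,-6.1,1],[0.3,11,0,13.4,-0.3,-10.1,1],[0.4,14,0,16.7,-0.4,-13.3,1],[0.5,21,0,23.7,-0.6,-21.4,1]])

```text
clock: 9.67
tcp_pos: [0.6187, -0.277, 0.0907]
orientation: [-3.044, 0.048, 0.633]
contact_force: [-7.0, -1.3, -5.4]
grip_width: 0.0145
gripper_force: 22.6
```

Call:
servo_tool(commands=[[0.1,4,0,3.5,-0.1,-5,1],[0.2,7,0,6,-0.2,-8.9,1],[0.2,9,0,7.6,-0.2,-11.5,1],[0.3,11,0,9,-0.2,-14.3,1],[0.3,11,0,9,-0.2,-14.3,1]])

```text
clock: 10.08
tcp_pos: [0.6288, -0.2774, 0.0757]
orientation: [-2.967, 0.048, 0.926]
contact_force: [-7.4, 1.1, 11.2]
grip_width: 0.0142
gripper_force: 22.7
```

Call:
servo_tool(commands=[[0,0,0,1,0,-3,1],[0,0,0,1,0,-3,1],[0,0,0,1,0,-3,1]])

```text
clock: 10.33
tcp_pos: [0.6299, -0.2774, 0.074]
orientation: [-2.969, 0.05, 0.92]
contact_force: [-4.6, 0.9, 10.6]
grip_width: 0.0141
gripper_force: 21.9
```

```bash
python3 st.py
```

```text
10.3333 tcp [ 0.6299 -0.2774  0.074 ] z [-0.565  0.041 -0.824] y [-0.04  -0.999 -0.022] F [-4.6  0.9 10.6] w 0.0141 21.873284876346588 q [ 0.11  1.02  0.34  1.12 -0.12  1.61 -1.2 ] graspPt [ 0.6406 -0.2782  0.0896]
```

Call:
servo_tool(commands=[[0,0,0,-0.5,0,2,0.4],[0,0,0,-0.5,0,2,0.4],[0,0,0,15,0,22,0.4],[0,0,0,30,0,45,0.4],[0,0,0,45,0,68,0.4]])

```text
clock: 10.75
tcp_pos: [0.6761, -0.2759, 0.1394]
orientation: [-2.968, 0.047, 0.917]
contact_force: [0.6, 0.1, 0.0]
grip_width: 0.0512
gripper_force: 0.0
```

Call:
servo_tool(commands=[[-0.1,-6,0,0,0,25,0.4],[-0.3,-12,0,0,0,50,0.4],[-0.4,-18,0,0,0,75,0.4],[-0.6,-24,0,0,0,90,0.4],[-0.8,-30,0,-10,0,90,0.4]])

```text
clock: 11.17
tcp_pos: [0.6697, -0.2769, 0.2342]
orientation: [-3.115, 0.037, 0.094]
contact_force: [1.6, -0.1, 1.2]
grip_width: 0.0514
gripper_force: 0.0
```

```bash
python3 st.py;  python3 - <<'E'
from h import *
o=r.get_obs(); M=R.from_rotvec(o["orientation"])
y=np.radians(-1.5); T=np.array([[np.cos(y),np.sin(y),0],[np.sin(y),-np.cos(y),0],[0,0,-1]])
print("turn",np.degrees((R.from_matrix(T)*M.inv()).as_rotvec()).round(2))
b,d=r.grab_frame("top"); cv2.imwrite("pics/t2.png",cv2.resize(b[130:270,120:400],None,fx=2.8,fy=2.8,interpolation=cv2.INTER_CUBIC)); np.save("t2.npy",d); cv2.imwrite("pics/t2raw.png",b)
P=cloud("top",d)
for nm,(r0,r1,c0,c1),(z0,z1) in (("transf",(205,255,335,380),(.048,.062)),):
    w=np.zeros((420,560),bool); w[r0:r1,c0:c1]=1; Q=P[w&(P[...,2]>z0)&(P[...,2]<z1)]; print(nm,len(Q),np.median(Q,0).round(4),Q[Q[:,0]<.5].mean(0).round(4),Q.min(0),Q.max(0))
hsv=cv2.cvtColor(b,cv2.COLOR_BGR2HSV); g=(hsv[...,0]>45)&(hsv[...,0]<90)&(hsv[...,1]>70)
for s,z in (((200,260,330,380),.03),):
    m=np.zeros_like(g); m[s[0]:s[1],s[2]:s[3]]=g[s[0]:s[1],s[2]:s[3]]; W=onz("top",np.argwhere(m)[:,::-1],z); print("board",cv2.minAreaRect((W[:,:2]*1000).astype(np.float32)))
# tested board in deck frame
F=np.array([.567,.243,.028]); a=np.radians(5.); c,s=np.cos(np.pi/6),.5
dx=np.array([c*np.cos(a),c*np.sin(a),-s]); ty=np.array([-np.sin(a),np.cos(a),0]); n=np.cross(dx,ty)
g=(hsv[...,0]>40)&(hsv[...,0]<95)&(hsv[...,1]>50)
m=np.zeros_like(g); m[190:250,135:240]=g[190:250,135:240]; L=(P[m]-F)@np.c_[dx,ty,n]; L=L[np.isfinite(L).all(1)]; print("done deck-frame",len(L),np.percentile(L,[2,50,98],axis=0).round(3).tolist())
m=np.zeros_like(g); m[195:250,140:200]=1; L=(P[m]-F)@np.c_[dx,ty,n]; L=L[(L[:,0]>-.13)&(L[:,0]<-.01)&(abs(L[:,1])<.12)]; print("deck z",np.median(L,0), L[:,2].std())
E
```

```text
11.1667 tcp [ 0.6697 -0.2769  0.2342] z [-0.06   0.025 -0.998] y [-0.024 -0.999 -0.024] F [ 1.6 -0.1  1.2] w 0.0514 0.0 q [ 0.11  0.61  0.32  1.37 -0.19  1.26 -1.14] graspPt [ 0.6708 -0.2774  0.2532]
turn [-1.46 -3.44 -0.15]
  return _methods._mean(a, axis=axis, dtype=dtype,
  ret = um.true_divide(
<stdin>:8: RuntimeWarning: Mean of empty slice.
Traceback (most recent call last):
ValueError: zero-size array to reduction operation minimum which has no identity
```

View pics/t2.png

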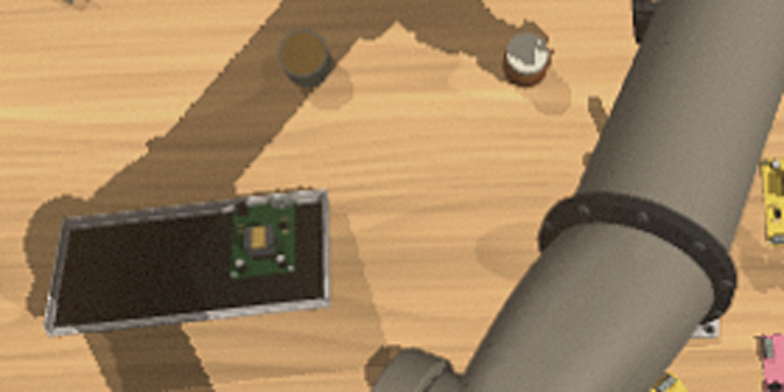

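The arm hides the fixture here. The tray with the tested board at (262,240) in the crop, the tin at (305,55) and the jar at (526,58) are undisturbed. I'll use the first top frame and a fresh side frame for the numbers.

```bash
python3 - <<'E'
from h import *
b=cv2.imread("pics/top0.png"); P=cloud("top",np.load("top0.npy")); hsv=cv2.cvtColor(b,cv2.COLOR_BGR2HSV)
y=np.radians(-1.5); ex=np.array([np.cos(y),np.sin(y)]); ey=np.array([-ex[1],ex[0]])
w=np.zeros((420,560),bool); w[205:255,335:380]=1; Q=P[w&(P[...,2]>.046)&(P[...,2]<.062)&(P[...,0]<.5)]; print("transf top0",len(Q),np.median(Q,0).round(4),Q.min(0).round(3),Q.max(0).round(3))
F=np.array([.567,.243,.028]); a=np.radians(5.); c,s=np.cos(np.pi/6),.5
dx=np.array([c*np.cos(a),c*np.sin(a),-s]); ty=np.array([-np.sin(a),np.cos(a),0]); n=np.cross(dx,ty); B=np.c_[dx,ty,n]
g=(hsv[...,0]>40)&(hsv[...,0]<95)&(hsv[...,1]>50)
m=np.zeros_like(g); m[190:250,135:240]=g[190:250,135:240]; L=(P[m]-F)@B; L=L[np.isfinite(L).all(1)]; print("done",len(L),np.percentile(L,[2,50,98],axis=0).round(3).tolist())
m=np.zeros_like(g); m[195:250,140:200]=1; L=(P[m]-F)@B; L=L[(L[:,0]>-.13)&(L[:,0]<-.01)&(abs(L[:,1])<.12)]; print("deck",np.median(L,0).round(4), L[:,2].std(), np.polyfit(L[:,0],L[:,2],1),np.polyfit(L[:,1],L[:,2],1))
b,d=r.grab_frame("side"); S=cloud("side",d); cv2.imwrite("pics/s4.png",b)
w=np.zeros((420,560),bool); w[130:220,235:350]=1
Q=S[w&(S[...,2]>.047)&(S[...,2]<.062)&(S[...,0]<.495)&(S[...,0]>.43)&(abs(S[...,1]+.273)<.03)]; print("transf side",len(Q),np.median(Q,0).round(4),Q.min(0).round(3),Q.max(0).round(3))
Q=S[w&(S[...,2]>.07)&(S[...,2]<.13)&(S[...,0]>.6)&(S[...,0]<.68)&(abs(S[...,1]+.275)<.015)]; print("sleeve",len(Q),np.polyfit(Q[:,0],Q[:,2],1) if len(Q)>5 else "")
# side check of tray: walls/deck plane
w=np.zeros((420,560),bool); w[310:370,255:305]=1; L=(S[w]-F)@B; print("side deck",np.nanmedian(L,0).round(4))
E
```

```text
transf top0 92 [ 0.4611 -0.2716  0.0537] [ 0.438 -0.286  0.048] [ 0.474 -0.246  0.06 ]
done 250 [[-0.101, -0.113, -0.002], [-0.061, -0.084, 0.002], [-0.007, -0.048, 0.006]]
deck [-0.0801  0.0399 -0.0003] 0.026758138948548477 [0.18044378 0.0044249 ] [ 0.01329747 -0.00958978]
transf side 66 [ 0.4609 -0.265   0.0543] [ 0.448 -0.286  0.048] [ 0.474 -0.251  0.057]
sleeve 123 [ 0.61774295 -0.29676289]
side deck [-0.0826  0.0599  0.0004]
```

Call:
servo_tool(commands=[[-0.5,-1,0,-35,1,0,0.4],[-1,-2,0,-70,2,0,0.4],[-1.5,-3.4,0,-110,3,0,0.4],[-1.5,-3.4,0,-150,4,0,0.4],[-1.5,-3.4,0,-185,4,0,0.4]])

```text
clock: 11.68
tcp_pos: [0.4781, -0.2719, 0.2287]
orientation: [-3.138, 0.039, 0.025]
contact_force: [0.5, -0.8, 0.6]
grip_width: 0.0513
gripper_force: 0.0
```

Call:
servo_tool(commands=[[0,0,0,-20,0,-10,0.4],[0,0,0,-24,0,-40,0.4],[0,0,0,-24,0,-75,0.4],[0,0,0,-24,0,-110,0.4],[0,0,0,-24,0,-130,0.4]])

```text
clock: 12.1
tcp_pos: [0.4555, -0.2714, 0.096]
orientation: [-3.137, 0.039, 0.029]
contact_force: [0.6, 0.7, -0.5]
grip_width: 0.0513
gripper_force: 0.0
```

Call:
servo_tool(commands=[[0,0,0,0,0,0,0.4],[0,0,0,0,0,0,0.4]])

```text
clock: 12.27
tcp_pos: [0.4565, -0.2722, 0.0984]
orientation: [-3.138, 0.039, 0.028]
contact_force: [0.2, 0.0, 1.3]
grip_width: 0.0516
gripper_force: 0.0
```

```bash
python3 st.py
```

```text
12.2667 tcp [ 0.4565 -0.2722  0.0984] z [-0.018  0.003 -1.   ] y [-0.025 -1.    -0.003] F [0.2 0.  1.3] w 0.0516 0.0 q [ 0.17  0.44  0.31  2.02 -0.19  0.73 -1.  ] graspPt [ 0.4568 -0.2723  0.1174]
```

Call:
servo_tool(commands=[[0,-1,0,4,-1,-20,0.4],[0,-1,0,4,-1,-40,0.4],[0,-1,0,4,-1,-55,0.4],[0,-1,0,4,-1,-64,0.4],[0,-1,0,4,-1,-64,0.4]], force=40)

```text
clock: 12.68
tcp_pos: [0.4611, -0.2734, 0.0348]
orientation: [-3.138, 0.039, -0.003]
contact_force: [-0.3, 0.4, 0.2]
grip_width: 0.0513
gripper_force: 0.0
```

Call:
servo_tool(commands=[[0,0,0,0,0,0,0.6],[0,0,0,0,0,0,0.8],[0,0,0,0,0,0,1],[0,0,0,0,0,0,1],[0,0,0,0,0,0,1]], force=40)

```text
clock: 13.1
tcp_pos: [0.462, -0.2737, 0.0359]
orientation: [-3.139, 0.039, -0.007]
contact_force: [0.7, 1.0, 4.3]
grip_width: 0.0287
gripper_force: 46.0
```

```bash
python3 st.py
```

```text
13.1 tcp [ 0.462  -0.2737  0.0359] z [ 0.005  0.002 -1.   ] y [-0.025 -1.    -0.002] F [0.7 1.  4.3] w 0.0287 46.00684583187103 q [ 0.22  0.54  0.26  2.05 -0.25  0.58 -0.95] graspPt [ 0.4619 -0.2737  0.0549]
```

Call:
servo_tool(commands=[[0,0,0,0,0,8,1],[0,0,0,0,0,25,1],[0,0,0,0,0,55,1],[0,0,0,0,0,90,1],[0,0,0,0,0,125,1]])

```text
clock: 13.52
tcp_pos: [0.4595, -0.2731, 0.1608]
orientation: [-3.138, 0.039, 0.001]
contact_force: [1.2, 0.6, -2.2]
grip_width: 0.0293
gripper_force: 45.3
```

Call:
servo_tool(commands=[[0,0,0.5,3,20,15,1],[0,0,1,6,50,30,1],[0,0,1.5,10,85,40,1],[0,0,2,14,120,45,1],[0,0,2.5,18,155,45,1]])

```text
clock: 13.93
tcp_pos: [0.4789, -0.1174, 0.2065]
orientation: [-3.139, -0.029, -0.006]
contact_force: [1.6, -0.2, -1.6]
grip_width: 0.0289
gripper_force: 45.4
```

```bash
python3 st.py; python3 - <<'E'
from h import *
b,d=r.grab_frame("side"); cv2.imwrite("pics/s5.png",b[60:300,150:470])
E
```

```text
13.9333 tcp [ 0.4789 -0.1174  0.2065] z [ 0.004  0.002 -1.   ] y [ 0.018 -1.    -0.002] F [ 1.6 -0.2 -1.6] w 0.0289 45.370633006095886 q [-0.12  0.2   0.28  2.03 -0.07  0.92 -1.36] graspPt [ 0.4788 -0.1174  0.2255]
```

View pics/s5.png

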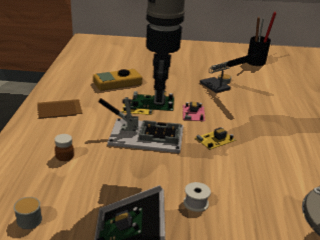

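The side view shows the board hanging level in the gripper at (155,102), the nest empty and the clamp handle still open. Carrying on to the tray.

Call:
servo_tool(commands=[[0,0,1,6,38,0,1],[0,0,2,12,76,0,1],[0,0,3,18,114,0,1],[0,0,4,24,152,0,1],[0,0,4,30,190,0,1]])

```text
clock: 14.4
tcp_pos: [0.5083, 0.0727, 0.2049]
orientation: [-3.136, -0.14, -0.002]
contact_force: [1.3, -0.2, -1.0]
grip_width: 0.0294
gripper_force: 45.3
```

Call:
servo_tool(commands=[[-0.3,3,0,6,38,0,1],[-0.5,6,0,12,76,0,1],[-0.8,9,0,18,114,0,1],[-1,12,0,24,152,0,1],[-1.3,15,0,30,190,0,1]])

```text
clock: 14.82
tcp_pos: [0.5388, 0.2626, 0.205]
orientation: [3.102, 0.137, -0.411]
contact_force: [1.2, -0.1, -0.8]
grip_width: 0.0292
gripper_force: 45.3
```

Call:
servo_tool(commands=[[-0.3,4,0,2,10,0,1],[-0.7,8,0,4,20,0,1],[-1,12,0,6,28,0,1],[-1.3,15,0,6,28,0,1],[-1.3,15,0,6,28,0,1]])

```text
clock: 15.23
tcp_pos: [0.5453, 0.2887, 0.2024]
orientation: [3.009, 0.131, -0.814]
contact_force: [0.3, -0.1, -1.8]
grip_width: 0.029
gripper_force: 45.4
```

Call:
servo_tool(commands=[[0,0,0,0,0,0,1],[0,0,0,0,0,0,1]])

```text
clock: 15.4
tcp_pos: [0.5448, 0.289, 0.2049]
orientation: [3.013, 0.132, -0.806]
contact_force: [0.9, -0.1, -1.5]
grip_width: 0.0293
gripper_force: 45.4
```

```bash
cat >> h.py <<'E'
F=np.array([.567,.243,.028]); _a=np.radians(5.); _c=np.cos(np.pi/6)
dx=np.array([_c*np.cos(_a),_c*np.sin(_a),-.5]); ty=np.array([-np.sin(_a),np.cos(_a),0]); B=np.c_[dx,ty,np.cross(dx,ty)]
E
cat > pl.py <<'E'
from h import *
o=r.get_obs(); M=R.from_rotvec(o["orientation"]); T=np.c_[B[:,0],-B[:,1],-B[:,2]]
print("turn to deck",np.degrees((R.from_matrix(T)*M.inv()).as_rotvec()).round(2),"tcp in deck",((o["tcp_pos"]-F)@B*1000).round(1))
goal=F+B@[-.071,.05,.008]; print("shift to place",((goal-o["tcp_pos"])*1000).round(1),"n",B[:,2].round(3))
E
python3 st.py; python3 pl.py
```

```text
15.4 tcp [0.5448 0.289  0.2049] z [-0.497 -0.041 -0.867] y [ 0.086 -0.996 -0.003] F [ 0.9 -0.1 -1.5] w 0.0293 45.35651206970215 q [-0.52  0.69  0.06  1.35 -0.22  1.59 -1.9 ] graspPt [0.5542 0.2897 0.2214]
turn to deck [-0.17  0.05  0.04] tcp in deck [-104.1   47.7  144.1]
shift to place [ -39.4   -1.2 -134.5] n [0.498 0.044 0.866]
```

Call:
servo_tool(commands=[[0,0,0,-6,0,-25,1],[0,0,0,-12,0,-50,1],[0,0,0,-16,0,-75,1],[0,0,0,-20,0,-95,1],[0,0,0,-24,0,-108,1]])

```text
clock: 15.82
tcp_pos: [0.5195, 0.2889, 0.0958]
orientation: [3.012, 0.133, -0.808]
contact_force: [0.0, 0.7, -1.0]
grip_width: 0.0289
gripper_force: 45.4
```

Call:
servo_tool(commands=[[0,0,0,0,0,0,1],[0,0,0,0,0,0,1]])

```text
clock: 15.98
tcp_pos: [0.5204, 0.2895, 0.0976]
orientation: [3.013, 0.133, -0.807]
contact_force: [0.7, 0.8, -0.8]
grip_width: 0.0289
gripper_force: 45.4
```

```bash
python3 pl.py; python3 - <<'E'
from h import *
out=[]
for n in("top","side"):
    b,d=r.grab_frame(n); P=cloud(n,d); hsv=cv2.cvtColor(b,cv2.COLOR_BGR2HSV); cv2.imwrite(f"pics/{n}6.png",b)
    g=(hsv[...,0]>40)&(hsv[...,0]<95)&(hsv[...,1]>50); L=(P-F)@B
    m=g&(abs(L[...,1]-.05)<.06)&(abs(L[...,2]-.03)<.02)&(L[...,0]>-.15)&(L[...,0]<.02)
    Q=L[m]; print(n,len(Q),np.percentile(Q,[2,50,98],axis=0).round(4).tolist() if len(Q) else "")
    if len(Q)>10:
        A=np.c_[Q[:,:2],np.ones(len(Q))]; print(" tilt",np.degrees(np.linalg.lstsq(A,Q[:,2],rcond=None)[0][:2]).round(1),cv2.minAreaRect((Q[:,:2]*1000).astype(np.float32)))
    c=b[180:270,110:250] if n=="top" else b[220:400,200:360]
    out.append(cv2.resize(c,(390,390*c.shape[0]//c.shape[1])))
h=max(x.shape[0] for x in out); cv2.imwrite("pics/c6.png",np.hstack([cv2.copyMakeBorder(x,0,h-x.shape[0],0,0,0) for x in out]))
E
```

```text
turn to deck [-0.2  0.   0. ] tcp in deck [-71.5  50.4  39.1]
shift to place [-15.   -1.7 -27.1] n [0.498 0.044 0.866]
top 121 [[-0.1055, 0.0139, 0.0297], [-0.0804, 0.0227, 0.0328], [-0.022, 0.049, 0.0364]]
 tilt [-0.  -1.3] ((-61.413970947265625, 30.46053123474121), (34.44005584716797, 92.0255126953125), 87.285400390625)
side 861 [[-0.1063, 0.0214, 0.0326], [-0.0664, 0.068, 0.0348], [-0.0139, 0.0868, 0.0412]]
 tilt [-0.2 -0.2] ((-58.98699951171875, 52.42805480957031), (97.2528076171875, 70.93759155273438), 0.8598253726959229)
```

View pics/c6.png

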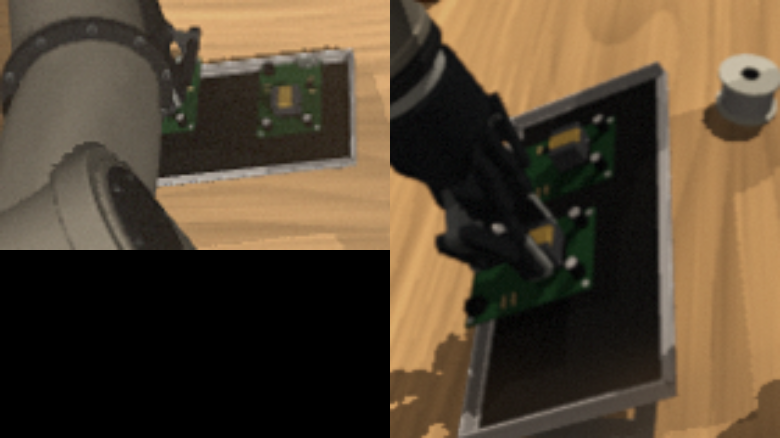

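The crops show the held board parallel to the deck and beside the tested board, with a clear gap, its capacitor end up-slope like the other's. Lowering.

Call:
servo_tool(commands=[[0,0,0,-4,0,-8,1],[0,0,0,-7,0,-16,1],[0,0,0,-10,-1,-22,1],[0,0,0,-12,-1,-26,1],[0,0,0,-12,-1,-26,1]])

```text
clock: 16.5
tcp_pos: [0.5078, 0.2883, 0.0697]
orientation: [3.012, 0.133, -0.81]
contact_force: [-0.4, -0.0, -2.1]
grip_width: 0.0292
gripper_force: 45.4
```

Call:
servo_tool(commands=[[0,0,0,-0.5,0,-1,1],[0,0,0,-1,0,-2,1],[0,0,0,-1,0,-2,1]])

```text
clock: 16.75
tcp_pos: [0.5081, 0.2887, 0.0689]
orientation: [3.014, 0.132, -0.807]
contact_force: [0.8, -0.1, -1.2]
grip_width: 0.0291
gripper_force: 45.4
```

```bash
python3 st.py; python3 pl.py; python3 - <<'E'
from h import *
b,d=r.grab_frame("side"); P=cloud("side",d); hsv=cv2.cvtColor(b,cv2.COLOR_BGR2HSV)
g=(hsv[...,0]>40)&(hsv[...,0]<95)&(hsv[...,1]>50); L=(P-F)@B
m=g&(abs(L[...,1]-.05)<.06)&(abs(L[...,2])<.02)&(L[...,0]>-.15)&(L[...,0]<.02); Q=L[m]; print(len(Q),np.percentile(Q,[2,50,98],axis=0).round(4).tolist())
A=np.c_[Q[:,:2],np.ones(len(Q))]; print(" tilt",np.degrees(np.linalg.lstsq(A,Q[:,2],rcond=None)[0][:2]).round(1),cv2.minAreaRect((Q[:,:2]*1000).astype(np.float32)))
E
```

```text
16.75 tcp [0.5081 0.2887 0.0689] z [-0.498 -0.04  -0.866] y [ 0.087 -0.996 -0.004] F [ 0.8 -0.1 -1.2] w 0.0291 45.36972463130951 q [-0.53  0.79  0.03  1.52 -0.24  1.32 -1.87] graspPt [0.5175 0.2895 0.0853]
turn to deck [-0.21  0.01  0.02] tcp in deck [-67.8  50.7   8.1]
shift to place [-2.7 -0.9  1.5] n [0.498 0.044 0.866]
947 [[-0.105, 0.0182, -0.0003], [-0.0682, 0.0675, 0.0021], [-0.0073, 0.0879, 0.0094]]
 tilt [-0.5 -0.5] ((-70.07547760009766, 39.757568359375), (134.6488800048828, 99.10401916503906), 1.43597412109375)
```

Call:
servo_tool(commands=[[0,0,0,-0.3,0,-0.5,1],[0,0,0,-0.5,0,-1,1],[0,0,0,-0.7,0,-1.3,1],[0,0,0,-0.7,0,-1.3,1]])

```text
clock: 17.13
tcp_pos: [0.508, 0.2887, 0.0687]
orientation: [3.014, 0.132, -0.806]
contact_force: [1.2, -0.7, 5.6]
grip_width: 0.0293
gripper_force: 46.1
```

Call:
servo_tool(commands=[[0,0,0,-0.3,0,-0.5,1],[0,0,0,-0.5,0,-0.9,1],[0,0,0,-0.5,0,-0.9,1]])

```text
clock: 17.38
tcp_pos: [0.508, 0.2887, 0.0687]
orientation: [3.015, 0.132, -0.805]
contact_force: [2.0, -1.4, 10.4]
grip_width: 0.0292
gripper_force: 46.7
```

In contact with the deck. Easing off, releasing and retreating along the deck normal.

Call:
servo_tool(commands=[[0,0,0,0.5,0,1,1],[0,0,0,0.5,0,1,0.9],[0,0,0,0.5,0,1,0.65],[0,0,0,0.5,0,1,0.5],[0,0,0,0.5,0,1,0.4]])

```text
clock: 17.8
tcp_pos: [0.5068, 0.2887, 0.0673]
orientation: [3.013, 0.133, -0.808]
contact_force: [0.2, -0.2, -1.0]
grip_width: 0.051
gripper_force: 0.0
```

Call:
servo_tool(commands=[[0,0,0,0,0,0,0.4],[0,0,0,5,0.5,9,0.4],[0,0,0,13,1,23,0.4],[0,0,0,25,2,44,0.4],[0,0,0,40,3,70,0.4]])

```text
clock: 18.22
tcp_pos: [0.5463, 0.2915, 0.1378]
orientation: [3.011, 0.133, -0.812]
contact_force: [0.2, 1.9, -0.2]
grip_width: 0.0514
gripper_force: 0.0
```

Call:
servo_tool(commands=[[0,-4,0,0,5,30,0.4],[0,-8,0,-20,10,60,0.4],[0,-14,0,-50,30,90,0.4],[0,-20,0,-80,60,110,0.4],[0,-26,0,-100,90,120,0.4]])

```text
clock: 18.63
tcp_pos: [0.4512, 0.3771, 0.2598]
orientation: [3.105, 0.116, -0.096]
contact_force: [0.7, 1.1, -0.5]
grip_width: 0.051
gripper_force: 0.0
```

```bash
python3 st.py; cat > chk.py <<'E'
from h import *
for n in("top","side"):
    b,d=r.grab_frame(n); P=cloud(n,d); hsv=cv2.cvtColor(b,cv2.COLOR_BGR2HSV); cv2.imwrite(f"pics/{n}7.png",b)
    g=(hsv[...,0]>40)&(hsv[...,0]<95)&(hsv[...,1]>50); L=(P-F)@B
    for nm,yc in(("new",.05),("done",-.081)):
        m=g&(abs(L[...,1]-yc)<.055)&(abs(L[...,2])<.007)&(L[...,0]>-.13)&(L[...,0]<.01); Q=L[m]
        if len(Q)<20: print(n,nm,len(Q)); continue
        A=np.c_[Q[:,:2],np.ones(len(Q))]; print(n,nm,len(Q),np.percentile(Q,[1,50,99],axis=0).round(4).tolist(),"tilt",np.degrees(np.linalg.lstsq(A,Q[:,2],rcond=None)[0][:2]).round(1),cv2.minAreaRect((Q[:,:2]*1000).astype(np.float32)))
w=np.zeros((420,560),bool); w[130:220,235:350]=1
Q=P[w&(P[...,2]>.07)&(P[...,2]<.13)&(P[...,0]>.6)&(P[...,0]<.68)&(abs(P[...,1]+.275)<.015)]; print("sleeve",len(Q),np.polyfit(Q[:,0],Q[:,2],1) if len(Q)>5 else "")
cv2.imwrite("pics/s7.png",cv2.resize(b[140:400,150:380],None,fx=2.2,fy=2.2))
E
python3 chk.py
```

```text
18.6333 tcp [0.4512 0.3771 0.2598] z [-0.06  -0.036 -0.998] y [ 0.075 -0.997  0.031] F [ 0.7  1.1 -0.5] w 0.051 0.0 q [-0.84  0.35  0.06  1.69 -0.04  1.18 -2.26] graspPt [0.4523 0.3778 0.2787]
top new 266 [[-0.1011, 0.0151, -0.0028], [-0.0557, 0.0424, 0.0017], [-0.0057, 0.0838, 0.0057]] tilt [ 0.3 -0.2] ((-53.72661209106445, 49.295570373535156), (69.90423583984375, 97.51702880859375), 88.84684753417969)
top done 241 [[-0.1007, -0.1132, -0.0031], [-0.0569, -0.0843, 0.0014], [-0.0063, -0.0454, 0.006]] tilt [-0.  -0.7] ((-53.08366012573242, -80.86798095703125), (69.6015853881836, 99.9700927734375), 86.62185668945312)
side new 1096 [[-0.1034, 0.0144, -0.0007], [-0.0532, 0.0621, 0.002], [-0.0048, 0.0881, 0.0046]] tilt [-0.1 -0.6] ((-64.51847076416016, 42.820701599121094), (125.66211700439453, 92.43318939208984), 1.1687649488449097)
side done 742 [[-0.1045, -0.1159, -0.0011], [-0.0546, -0.0663, 0.002], [-0.0073, -0.0402, 0.0048]] tilt [0.2 0. ] ((-65.47693634033203, -80.84722900390625), (105.00962829589844, 122.13883972167969), 87.53567504882812)
sleeve 123 [ 0.64517167 -0.3139049 ]
```

View pics/s7.png

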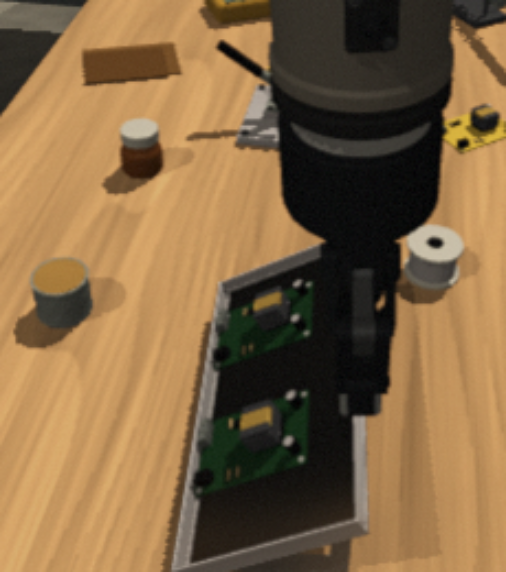

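The picture shows both boards flat at the lip and the same way round: the new one at (255,440), the tested one at (268,320). The clamp handle is open at (243,58), and the spool, tin and jar stand untouched. The gripper is clear of everything, so I'm handing in.

```bash
python3 -c "
from bench import r
print(r.hand_in())"
```

```text
the job is handed in; nothing more can be done
None
```

I ran the clamp test and handed the job in at about 19 s: the clamp was locked for over 2 s with the fingers off, then swung fully open, and the board now lies flat beside the tested one with its end about 5 mm from the lip; the hand-in gave no verdict.

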